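# Seat the stage plate in the microscope light base

## Task

The black stage plate of the dissecting microscope lies loose on top of the white light base, beside its round recess. Without picking it up, push it across with the fingertips until it drops into the recess and lies flat and flush, then press the lamp switch on the base fully down and let it go. Leave the dishes, jar, bottle and brush where they are.

Things in the scene. Friction and masses are not known exactly. Their poses are not given: they have to be found in the camera images.
- light_base: White box-shaped light base, fixed, 240 x 280 mm (its x, y); flat top (the deck) 40 mm above the bench. Origin at bench height under the recess centre; x points away from the robot (turned up to 0.4 rad), z up. Deck: x -110 to 130 mm, y -140 to 140 mm. An aluminium column socket, 48 mm wide, 30 mm high, stands on it at x = 102 mm, with a clamp knob on its +y side out to y = 50 mm.
- recess (a point): Centre of the mouth of the round recess, level with the deck (40 mm above the bench). The recess is 74 mm in diameter and 6 mm deep, with a flat floor and a grey window. Same axes as the base.
- stage_plate: Loose flat round black plastic disc, 70 mm diameter, 6 mm thick, about 60 g. Origin at the centre of its underside, z up. It starts flat on the deck left or right of the recess (base +y or -y), 75 to 95 mm to that side and at most 25 mm nearer or farther (base x). Seated, its underside is 6 mm below the deck and its top flush with it.
- lamp_switch (a joint): Travel of the lamp switch, m: 0 up, 0.005 fully down. Springs back; fully down takes 4 N.
- lamp_switch_top (a point): Centre of the top of the lamp switch, a round grey push button of 22 mm diameter in a black housing on the deck, 78 mm nearer the robot than the recess centre (base x = -78 mm, y = 0). It is pressed straight down.
- dish_deck: Small round aluminium dish, 60 mm across the rim, 18 mm high; origin at the centre of its underside. A bystander on the deck, on the other side of the recess from the stage plate.
- dish_left: Small round aluminium dish, 60 mm across the rim, 18 mm high; origin at the centre of its underside. A bystander on the bench left of the base.
- dish_right: Small round aluminium dish, 60 mm across the rim, 18 mm high; origin at the centre of its underside. A bystander on the bench right of the base.
- jar: Bystander: glass jar, 52 mm diameter, 70 mm high, on the bench right of the base; origin at the centre of its underside.
- bottle: Bystander: white plastic bottle with a blue cap, 56 mm diameter, 130 mm high, on the bench left of the base towards the back; origin at the centre of its underside.
- brush: Bystander: brush, 160 mm long, lying on the bench right of the base; origin under its middle.
Things that resemble listed ones, but are neither listed nor needed, are in the scene too. Of the things that look like the stage_plate, the middle-sized one is meant.

How it is judged:
On the way, in this order (a step that is already met when the one before it is completed fails the run):
1. the stage plate lies flat in the recess (horizontal distance between stage_plate and recess below 0.004 m and z of stage_plate in the frame of recess below -0.0045 m and angle between stage_plate's own z axis and vertical below 0.035 rad), for 0.2 s.
2. the lamp switch is pressed fully down (value of joint lamp_switch above 0.004 m), for 0.1 s.
At the end, for the whole second after the job is handed in: The stage plate is at rest in the recess: centre within 4 mm of the recess centre, underside 4.5 mm or more below the deck, level within 0.035 rad. The lamp switch, pressed past 4 mm after that, is up again (below 1.5 mm). Dishes, jar, bottle and brush are within 20 mm of their starts (all of step 1 and linear speed of stage_plate below 0.01 m/s and value of joint lamp_switch below 0.0015 m and distance of each of dish_deck, dish_left, dish_right, jar, bottle, brush from where it was at the start of the episode below 0.02 m); the robot touches nothing.
It fails at once if the stage plate is lifted more than 10 mm off the deck (z of stage_plate in the frame of recess above 0.01 m).
It fails at once if the stage plate is stood or tipped up (more than 0.35 rad) (angle between stage_plate's own z axis and vertical above 0.35 rad).
It fails at once if the stage plate is pushed off the deck (z of stage_plate in the frame of recess below -0.012 m).
It fails at once if a dish, the jar, the bottle or the brush is moved more than 20 mm (distance of any of dish_deck, dish_left, dish_right, jar, bottle, brush from where it was at the start of the episode above 0.02 m).
It also fails if it takes over 54 s, if anything falls off the work surface, if the arm or the gripper's body presses on something with over 40 N, if the wrist force passes 120 N, or if a joint passes its speed limit or range.

## Robot

A 6-joint arm with a two-finger parallel gripper is mounted at the origin on the work surface. World frame = base frame: x ahead of the robot, y to its left, z up, the work surface at z = 0. Lengths are in m, angles in rad, forces in N, time in s.
With the tool pointing down it reaches from about 0.425 to 0.95 m from the base axis. Payload 3.5 kg.
Tool frame: the origin (TCP) lies at the very end of the fingers, on their centre line; the grasp point (between the pads) lies manip.grip_point_offset behind it (manip.grip_point_offset is the distance from the TCP to the grasp point, in m); z points along the fingers, y is the direction in which the jaws open and shut (so a half turn about z gives the same grasp; the last joint's range is limited). The gripper opens to 85 mm and grips with 20 to 120 N. Pads are 22 mm wide; open, the fingers measure 114 mm over their backs; the gripper's body (76 mm by 85 mm) begins 54 mm behind the grasp point. The pads swing forward as they close: fully open they stand 13 mm farther back than shut.
Start: joints at [-1.489, 0.286, 1.577, -0, 1.279, -0.15], TCP at [0.155, -0.657, 0.231] pointing down, gripper open.
Joint ranges: [-2.77, 2.77], [-0.9, 2.22], [0.21, 2.48], [-1.53, 4.67], [0.24, 2.81], [-2.84, 2.84]. Speed limits (rad/s): [2.79, 2.79, 3.14, 3.14, 3.14, 3.14].

## Interface

Orientations are given as [roll, pitch, yaw] about the fixed x, y, z axes, in that order (R = Rz(yaw) Ry(pitch) Rx(roll)).
In Python, from rig import manip gives the robot as it stands.
- The arm moves only by the tool move_arm, never from a script. Its argument "deltas" is text: rows parted by semicolons, each of 6 numbers parted by spaces: the shift along the tool's x, y, z in m, then the turn, a rotation vector about the tool's x, y, z in rad. In form: dx dy dz ax ay az; .... A call has 1 to 10 rows; each row is the pose to reach, as a shift and turn from the pose commanded when the call began, along the tool's axes at that moment; what a row does not reach only later rows make up. A row lasts 1/12 s, in which the tool goes at most 41.7 mm and 7.16 degrees, less where a joint would pass 70% of its speed; a pose out of reach is approached as far as the arm can. A call with a gripper value outside its range is refused whole. "claw" is the finger opening in m, from 0 to 0.0854, set as the call begins (left out, the last holds). The fingers move at their own pace and stop on an object; "force" is the grip in N (left out, the last holds). Time passes only in rows, so rows that repeat a pose let the fingers close. It gives the time, the measured TCP pose, the force and the opening at its end, in the units of the state.
- manip.state(): the state, without advancing time (a new reading comes with each control period).
- manip.capture(name): name is "scene" or "top"; returns the picture (384x512x3 uint8, red, green, blue); there is no depth.
- manip.camera_info(name): a dict with "camera_matrix" (3x3 intrinsics, pixels), "D" ([k1, k2, p1, p2, k3] as OpenCV has them; the pictures are not rectified), "extrinsics" (4x4, takes a point from camera to world coordinates). Camera axes: x right, y down, z forward; pixel columns grow to the right and rows downward; lengths in m; the calibration is good to about 2 mm. A picture is of the moment at which its call begins. camera_info takes no time and is no camera call.
- manip.job_done(): hands the job in, once; it reports no verdict.
The state is a dict: "t": time; "joint_pos": joint angles; "joint_vel": joint speeds; "effort": joint torques, N m; "position": TCP position; "tcp_rot": TCP orientation; "wrist_force": force on the tool from outside, world axes, zero at the start; "moment": the same for the moment, N m; "width": finger opening in m.
Only numpy, scipy, OpenCV 4.12 (cv2) and the standard library are available. Lean on these libraries where they do the work, as an engineer would, in place of code of your own. Each camera call takes 0.05 s, during which the arm holds its last target. There are 200 camera calls.

## Working session

There is one attempt and no reset: what is moved stays moved. The work goes in short steps, Python scripts to look and compute and a tool call to move; the robot and the scene stay as the last step left them, time stands still between calls to the robot, and variables do not carry over. Pictures are saved under pics/ and viewed, about 8 in all and at most 12, crops included, and the job is handed in when it is done.

Besides the shell and the picture viewer there is one more tool, called after "Call:" as name(argument=value, ...), one argument or row to a line, values as JSON. move_arm: Moves the arm, as the interface text tells. Its arguments: {"type":"object","properties":{"deltas":{"type":"string"},"claw":{"type":"number"},"force":{"type":"number"}},"required":["deltas"]}

```bash
mkdir -p pics; python3 - <<'E'
from rig import manip
import cv2,numpy as np
for n in("scene","top"):
    im=manip.capture(n);cv2.imwrite(f"pics/{n}0.png",im[:,:,::-1])
    i=manip.camera_info(n);print(n,np.round(i["camera_matrix"],1).tolist(),i["D"],np.round(i["extrinsics"],3).tolist())
print(manip.state(),manip.grip_point_offset)
E
```

```text
scene [[383.8, 0.0, 257.7], [0.0, 383.8, 194.4], [0.0, 0.0, 1.0]] [0.002361 0.       0.       0.       0.      ] [[-0.524, 0.698, -0.488, 1.134], [0.852, 0.424, -0.308, 0.372], [-0.008, -0.577, -0.817, 0.954], [0.0, 0.0, 0.0, 1.0]]
top [[377.9, 0.0, 257.6], [0.0, 377.9, 191.2], [0.0, 0.0, 1.0]] [0.03044585 0.         0.         0.         0.        ] [[-0.008, -0.996, 0.084, 0.5], [-1.0, 0.011, 0.028, 0.02], [-0.029, -0.084, -0.996, 0.986], [0.0, 0.0, 0.0, 1.0]]
{'t': 0.1, 'joint_pos': array([-1.48902028e+00,  2.87151372e-01,  1.57805411e+00, -1.59093426e-05,
        1.27863325e+00, -1.50020190e-01]), 'joint_vel': array([-0.00052892, -0.00173226, -0.00270535, -0.00100091,  0.00020499,
       -0.00067029]), 'effort': array([ 7.81009039e-04, -4.07296264e+01, -2.93699419e+01, -1.40991592e-04,
        3.41651612e-03,  3.36972221e-06]), 'position': array([ 0.15502629, -0.65632701,  0.23002325]), 'tcp_rot': array([-3.13936953e+00, -3.20640399e-04,  2.31800475e-01]), 'wrist_force': array([ 0.25322695,  0.57912908, -0.56790255]), 'moment': array([-0.02552217, -0.01278409,  0.02355074]), 'width': 0.08546742854424774} 0.0187
```

View pics/top0.png

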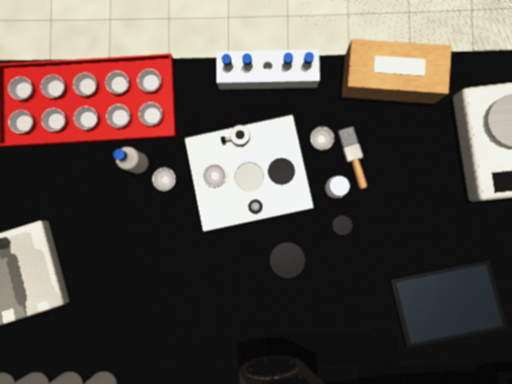

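View pics/scene0.png

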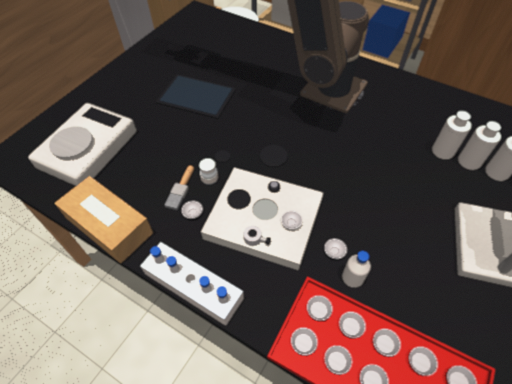

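Top view: the base has corners at about (186,137), (293,115), (313,208) and (204,230). The recess is at (249,177), the black plate at (281,171) (the -y side), the switch at (255,207), the deck dish at (215,176) and the socket at (238,134). The two dark discs at (288,260) and (343,225) on the bench are the lookalikes. Next I'll measure these in both views.

```bash
cat > h.py <<'E'
from rig import manip
import cv2,numpy as np
def ray(n,uv,z):
    i=manip.camera_info(n);E=np.array(i["extrinsics"])
    p=cv2.undistortPoints(np.float64(uv).reshape(-1,1,2),np.array(i["camera_matrix"]),np.array(i["D"]))[:,0]
    d=np.c_[p,np.ones(len(p))]@E[:3,:3].T
    return E[:3,3]+d*((z-E[2,3])/d[:,2])[:,None]
def deck(n,im,seed):
    """deck outline (filled hull) from the bright blob round seed"""
    g=im.min(2); _,l,_,_=cv2.connectedComponentsWithStats((g>140).astype(np.uint8))
    ys,xs=np.nonzero(l==l[seed[1],seed[0]])
    h=cv2.convexHull(np.c_[xs,ys].astype(np.int32)); m=np.zeros(g.shape,np.uint8); cv2.fillConvexPoly(m,h,1)
    return h,m
def dark(n,im,m,z,lo=20):
    """dark blobs inside the deck: area, pixel centroid, world outline circle at z"""
    k=((im.max(2)<90)&(cv2.erode(m,np.ones((7,7)))>0)).astype(np.uint8)
    out=[]
    for c in cv2.findContours(k,cv2.RETR_EXTERNAL,cv2.CHAIN_APPROX_NONE)[0]:
        if cv2.contourArea(c)<lo: continue
        M=cv2.moments(c);uv=[M['m10']/M['m00'],M['m01']/M['m00']]
        out.append((cv2.contourArea(c),np.round(uv,1),ray(n,[uv],z)[0].round(4)))
    return out
E
python3 - <<'E'
from h import *
for n,s in(("top",(230,205)),("scene",(225,235))):
    im=cv2.imread(f"pics/{n}0.png");h,m=deck(n,im,s)
    w=ray(n,h[:,0],.04)[:,:2].astype(np.float32)
    r=cv2.minAreaRect(w);print(n,"rect",r)
    for z in(.046,):
        for d in dark(n,im,m,z):print(d)
    # recess window: grey, mid-brightness
    g=im.min(2);ctr=(249,177) if n=="top" else (265,209)
    print("vals",im[ctr[1],ctr[0]],im[s[1],s[0]])
    a,b=im[ctr[1],ctr[0]].astype(int),im[s[1],s[0]].astype(int)
    k=((np.abs(im.astype(int)-a).sum(2)<np.abs(im.astype(int)-b).sum(2))&(im.min(2)>120)&(m>0)).astype(np.uint8)
    _,l,st,ce=cv2.connectedComponentsWithStats(k,connectivity=4);i=l[ctr[1],ctr[0]]
    print("recess",st[i],ce[i],ray(n,[ce[i]],.036)[0])
E
python3 -c "
import cv2
a=cv2.imread('pics/top0.png')[100:240,170:370];cv2.imwrite('pics/crop0.png',cv2.resize(a,None,fx=4,fy=4,interpolation=cv2.INTER_CUBIC))"
```

```text
top rect ((0.6301279664039612, 0.07084666192531586), (0.24514254927635193, 0.28272926807403564), 11.570633888244629)
(114.0, array([255. , 206.2]), array([0.5425, 0.053 , 0.046 ]))
(468.0, array([280.9, 170.8]), array([ 0.6304, -0.0125,  0.046 ]))
(35.0, array([239.5, 134.1]), array([0.7253, 0.0909, 0.046 ]))
vals [212 226 227] [241 245 243]
recess [234 161  30  30 718] [248.5724234  175.80640669] [0.61997969 0.06909584 0.036     ]
scene rect ((0.6289525032043457, 0.07236060500144958), (0.2422405481338501, 0.2816341817378998), 11.575141906738281)
(28.0, array([252. , 232.5]), array([0.7066, 0.0823, 0.046 ]))
(299.0, array([238.6, 198.8]), array([ 0.6326, -0.0096,  0.046 ]))
(38.5, array([273.8, 188.5]), array([0.5485, 0.0586, 0.046 ]))
vals [169 175 176] [228 235 238]
recess [252 198  26  22 450] [264.73111111 208.60444444] [0.61680813 0.06874684 0.036     ]
```

View pics/crop0.png

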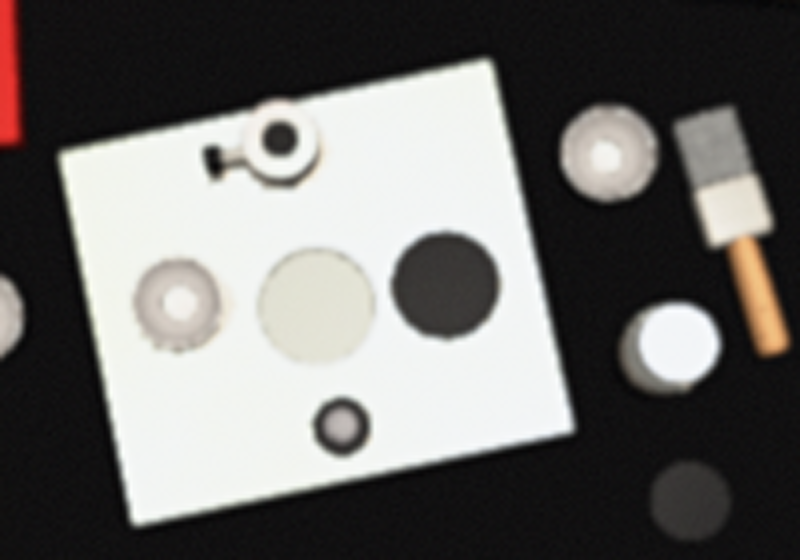

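The base yaw is about 0.202 rad, with the recess at about (0.619, 0.0695). The plate is at about (-5, -81) mm in the base frame. I'll push along base +y with both fingertips, jaws along base x, so the disc nests between them. First I'll move over to the start point while staying high.

```bash
cat >> h.py <<'E'
from scipy.spatial.transform import Rotation as R
O=np.array([.619,.0695]);Y=.202
B=np.array([[np.cos(Y),-np.sin(Y)],[np.sin(Y),np.cos(Y)]])
def rel(bx,by,z,yaw=Y+np.pi/2):
    s=manip.state();T=R.from_euler('xyz',s["tcp_rot"])
    p=np.r_[O+B@[bx,by],z];G=R.from_euler('xyz',[np.pi,0,yaw])
    b=B.T@(s["position"][:2]-O)
    print("t",s["t"],"base xy",b.round(4),"z",s["position"][2].round(4),"rot",s["tcp_rot"].round(3),"F",s["wrist_force"].round(1),"w",s["width"].round(4))
    print("delta",T.inv().apply(p-s["position"]).round(4),(T.inv()*G).as_rotvec().round(4))
E
python3 -c "
from h import *
rel(-.005,-.127,.2)"
```

```text
Traceback (most recent call last):
  File "h.py", line 30, in rel
    print("t",s["t"],"base xy",b.round(4),"z",s["position"][2].round(4),"rot",s["tcp_rot"].round(3),"F",s["wrist_force"].round(1),"w",s["width"].round(4))
                                                                                                                                      ^^^^^^^^^^^^^^^^
AttributeError: 'float' object has no attribute 'round'
```

```bash
sed -i 's/s\["width"\].round(4)/round(s["width"],4)/' h.py
python3 -c "
from h import *
rel(-.005,-.127,.2)"
```

```text
t 0.1 base xy [-0.6002 -0.618 ] z 0.23 rot [-3.139 -0.     0.232] F [ 0.3  0.6 -0.6] w 0.0855
delta [ 0.6095 -0.473   0.0313] [-1.500e-03 -2.000e-03 -1.541e+00]
```

Call:
move_arm(
  deltas="0.3 -0.235 0 0 0 -0.77; 0.3 -0.235 0 0 0 -0.77; 0.3 -0.235 0 0 0 -0.77; 0.3 -0.235 0 0 0 -0.77; 0.3 -0.235 0 0 0 -0.77; 0.3 -0.235 0 0 0 -0.77; 0.3 -0.235 0 0 0 -0.77; 0.3 -0.235 0 0 0 -0.77; 0.3 -0.235 0 0 0 -0.77; 0.3 -0.235 0 0 0 -0.77",
  claw=0.04,
  force=40,
)

```text
t: 0.93
position: [0.3957, -0.3543, 0.2308]
tcp_rot: [-3.141, -0.003, 1.007]
wrist_force: [-0.1, 0.8, -0.2]
width: 0.0403
```

```bash
python3 -c "
from h import *
rel(-.005,-.127,.15)"
```

```text
t 0.9333 base xy [-0.3038 -0.3704] z 0.2308 rot [-3.141e+00 -3.000e-03  1.007e+00] F [-0.1  0.8 -0.2] w 0.0403
delta [0.3823 0.0468 0.0819] [ 3.000e-04 -3.000e-03 -7.656e-01]
```

Call:
move_arm(
  deltas="0.382 0.047 0.08 0 0 -0.766; 0.382 0.047 0.08 0 0 -0.766; 0.382 0.047 0.08 0 0 -0.766; 0.382 0.047 0.08 0 0 -0.766; 0.382 0.047 0.08 0 0 -0.766; 0.382 0.047 0.08 0 0 -0.766; 0.382 0.047 0.08 0 0 -0.766; 0.382 0.047 0.08 0 0 -0.766; 0.382 0.047 0.08 0 0 -0.766; 0.382 0.047 0.08 0 0 -0.766",
)

```text
t: 1.77
position: [0.6398, -0.0593, 0.1493]
tcp_rot: [-3.14, -0.002, 1.771]
wrist_force: [-0.8, 0.1, 0.1]
width: 0.0402
```

```bash
python3 -c "
from h import *
rel(-.005,-.127,.05)"
```

```text
t 1.7667 base xy [-0.0055 -0.1303] z 0.1493 rot [-3.140e+00 -2.000e-03  1.771e+00] F [-0.8  0.1  0.1] w 0.0402
delta [0.0031 0.0006 0.0993] [-0.0012 -0.0019 -0.0022]
```

Call:
move_arm(
  deltas="0.002 0.0006 0.03 -0.001 -0.002 -0.002; 0.002 0.0006 0.06 -0.001 -0.002 -0.002; 0.002 0.0006 0.08 -0.001 -0.002 -0.002; 0.002 0.0006 0.094 -0.001 -0.002 -0.002; 0.002 0.0006 0.094 -0.001 -0.002 -0.002; 0.002 0.0006 0.094 -0.001 -0.002 -0.002; 0.002 0.0006 0.094 -0.001 -0.002 -0.002",
)

```text
t: 2.35
position: [0.6399, -0.0614, 0.059]
tcp_rot: [3.138, 0.003, 1.769]
wrist_force: [0.2, 0.1, 0.4]
width: 0.0395
```

```bash
python3 - <<'E'
from h import *
rel(-.005,-.127,.045)
for n,(a,b,c,d) in(("top",(100,240,180,340)),("scene",(150,270,180,340))):
    im=manip.capture(n)[:,:,::-1];cv2.imwrite(f"pics/{n}1.png",im)
A=cv2.resize(cv2.imread("pics/top1.png")[110:230,180:340],None,fx=4,fy=4,interpolation=cv2.INTER_CUBIC)
C=cv2.resize(cv2.imread("pics/scene1.png")[150:270,200:300],None,fx=4,fy=4,interpolation=cv2.INTER_CUBIC)
cv2.imwrite("pics/c1.png",cv2.resize(np.hstack([A,C]),None,fx=.76,fy=.76,interpolation=cv2.INTER_AREA))
E
```

```text
t 2.35 base xy [-0.0058 -0.1325] z 0.059 rot [3.138e+00 3.000e-03 1.769e+00] F [0.2 0.1 0.4] w 0.0395
delta [0.0055 0.0008 0.014 ] [ 0.0035  0.0033 -0.0034]
```

View pics/c1.png

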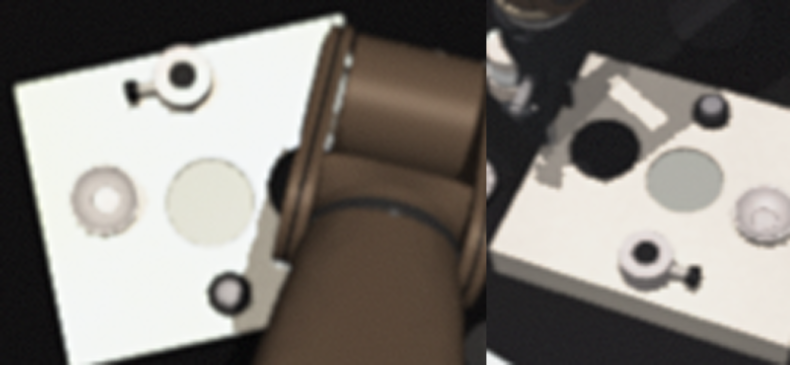

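Call:
move_arm(
  deltas="0 0 0 0 0 0; 0 0 0 0 0 0; 0 0 0 0 0 0",
)

```text
t: 2.7
position: [0.6391, -0.0609, 0.0582]
tcp_rot: [3.139, 0.003, 1.77]
wrist_force: [0.2, 0.2, -0.3]
width: 0.04
```

```bash
python3 - <<'E'
from h import *
rel(-.005,-.127,.045)
manip.capture("top")
rel(-.005,-.127,.045)
E
```

```text
t 2.7 base xy [-0.0065 -0.1317] z 0.0582 rot [3.139e+00 3.000e-03 1.770e+00] F [ 0.2  0.2 -0.3] w 0.04
delta [0.0048 0.0014 0.0132] [ 0.0022  0.0026 -0.003 ]
t 2.75 base xy [-0.0066 -0.1317] z 0.058 rot [3.14e+00 2.00e-03 1.77e+00] F [ 0.5 -0.7  0.2] w 0.04
delta [0.0047 0.0016 0.013 ] [ 0.0019  0.0024 -0.003 ]
```

Call:
move_arm(
  deltas="0.004 0.001 0.004 0.002 0.002 -0.003; 0.004 0.001 0.008 0.002 0.002 -0.003; 0.004 0.001 0.012 0.002 0.002 -0.003; 0.004 0.001 0.012 0.002 0.002 -0.003; 0.004 0.001 0.012 0.002 0.002 -0.003",
)

```text
t: 3.17
position: [0.6384, -0.0564, 0.0444]
tcp_rot: [-3.139, -0.001, 1.773]
wrist_force: [0.5, -0.2, 0.2]
width: 0.0398
```

Call:
move_arm(
  deltas="0 0 0.001 0 0 0; 0 0 0.002 0 0 0; 0 0 0.003 0 0 0; 0 0 0.003 0 0 0; 0 0 0.003 0 0 0",
)

```text
t: 3.58
position: [0.6389, -0.0567, 0.0423]
tcp_rot: [-3.141, -0.0, 1.773]
wrist_force: [-0.5, 0.5, 0.0]
width: 0.0399
```

Call:
move_arm(
  deltas="0 0 0.001 0 0 0; 0 0 0.002 0 0 0; 0 0 0.002 0 0 0; 0 0 0.002 0 0 0",
)

```text
t: 3.92
position: [0.6388, -0.0566, 0.0402]
tcp_rot: [-3.14, -0.0, 1.773]
wrist_force: [-0.1, 0.3, 0.6]
width: 0.0399
```

Call:
move_arm(
  deltas="0 0 0.001 0 0 0; 0 0 0.0015 0 0 0; 0 0 0.0015 0 0 0",
)

```text
t: 4.17
position: [0.6388, -0.0566, 0.0387]
tcp_rot: [-3.14, -0.0, 1.773]
wrist_force: [-0.5, 0.7, 0.1]
width: 0.0402
```

Call:
move_arm(
  deltas="0 0 0.001 0 0 0; 0 0 0.0015 0 0 0; 0 0 0.0015 0 0 0",
)

```text
t: 4.42
position: [0.639, -0.0566, 0.0386]
tcp_rot: [-3.14, -0.0, 1.773]
wrist_force: [-3.2, 0.7, 5.7]
width: 0.0402
```

Call:
move_arm(
  deltas="0 0 0.001 0 0 0; 0 0 0.0015 0 0 0; 0 0 0.0015 0 0 0",
)

```text
t: 4.67
position: [0.6391, -0.0567, 0.0386]
tcp_rot: [-3.14, -0.0, 1.773]
wrist_force: [-6.0, 0.2, 10.9]
width: 0.0403
```

The fingertips touch the deck at a TCP reading of 0.0386. I'll raise to about 2.5 mm above it, then start pushing.

Call:
move_arm(
  deltas="0 0 -0.003 0 0 0; 0 0 -0.0055 0 0 0; 0 0 -0.0055 0 0 0; 0.005 0 -0.0055 0 0 0; 0.009 0 -0.0055 0 0 0; 0.013 0 -0.0055 0 0 0; 0.017 0.001 -0.0055 0 0 0; 0.021 0.001 -0.0055 0 0 0; 0.025 0.001 -0.0055 0 0 0; 0.025 0.001 -0.0055 0 0 0",
)

```text
t: 5.5
position: [0.6345, -0.0309, 0.0411]
tcp_rot: [-3.14, -0.001, 1.774]
wrist_force: [0.0, -0.2, 0.5]
width: 0.0402
```

```bash
python3 - <<'E'
from h import *
rel(0,-.0397,.041)
im=manip.capture("scene")[:,:,::-1];cv2.imwrite("pics/scene2.png",im)
_,m=deck("scene",cv2.imread("pics/scene0.png"),(225,235))
for d in dark("scene",im,m,.046,100):print(d[:2],(B.T@(d[2][:2]-O)).round(4))
cv2.imwrite("pics/c2.png",cv2.resize(im[150:270,190:320],None,fx=5,fy=5,interpolation=cv2.INTER_CUBIC))
E
```

```text
t 5.5 base xy [-0.005  -0.1015] z 0.0411 rot [-3.140e+00 -1.000e-03  1.774e+00] F [ 0.  -0.2  0.5] w 0.0402
delta [0.0618 0.005  0.0001] [-0.0016 -0.0006  0.0008]
(639.0, array([239.4, 195.3])) [-0.0146 -0.0826]
```

View pics/c2.png

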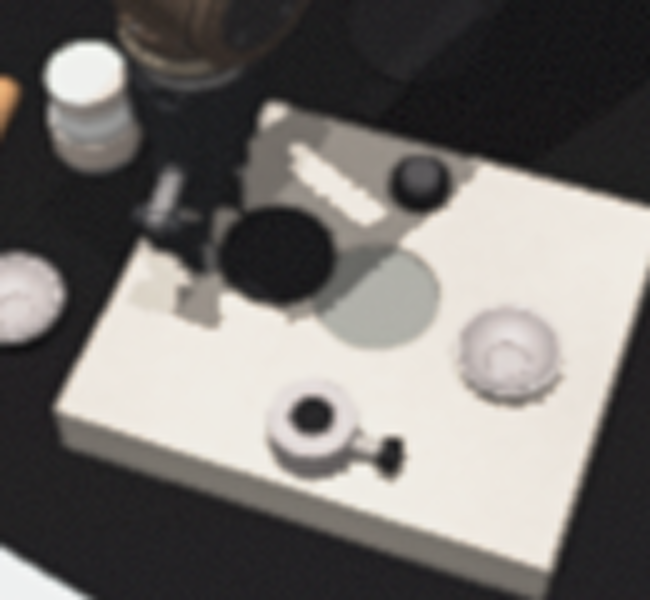

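```bash
python3 - <<'E'
from h import *
im=cv2.imread("pics/scene2.png")
a=np.float64([[190+277/5,150+254/5],[238.6,198.8]])
print("plate now/before",[(B.T@(p[:2]-O)).round(4) for p in ray("scene",a,.046)])
print("recess in scene",[(B.T@(p[:2]-O)).round(4) for p in ray("scene",[[264.7,208.6],[190+378/5,150+297/5]],.036)])
E
```

```text
plate now/before [array([-0.0026, -0.0592]), array([-0.0025, -0.0801])]
recess in scene [array([-0.0023, -0.0004]), array([-0.0006,  0.0029])]
```

Call:
move_arm(
  deltas="0.005 0.001 0 0 0 0; 0.010 0.001 0 0 0 0; 0.015 0.002 0 0 0 0; 0.020 0.002 0 0 0 0; 0.025 0.003 0 0 0 0; 0.030 0.003 0 0 0 0; 0.035 0.003 0 0 0 0; 0.040 0.003 0 0 0 0; 0.045 0.003 0 0 0 0; 0.048 0.003 0 0 0 0",
)

```text
t: 6.38
position: [0.628, 0.0164, 0.0413]
tcp_rot: [-3.141, -0.0, 1.773]
wrist_force: [0.3, -0.7, 0.3]
width: 0.0397
```

Call:
move_arm(
  deltas="0.002 0 0 0 0 0; 0.004 0 0 0 0 0; 0.006 0 0 0 0 0; 0.008 0 0 0 0 0; 0.010 0 0 0 0 0; 0.012 0 0 0 0 0; 0.012 0 0 0 0 0",
)

```text
t: 6.97
position: [0.6254, 0.0279, 0.0411]
tcp_rot: [-3.14, -0.001, 1.773]
wrist_force: [-0.5, -0.5, -0.4]
width: 0.0398
```

```bash
python3 - <<'E'
from h import *
rel(0,-.0397,.041)
im=manip.capture("scene")[:,:,::-1];cv2.imwrite("pics/scene3.png",im)
cv2.imwrite("pics/c3.png",cv2.resize(im[150:270,190:320],None,fx=5,fy=5,interpolation=cv2.INTER_CUBIC))
E
```

```text
t 6.9667 base xy [-0.002 -0.042] z 0.0411 rot [-3.140e+00 -1.000e-03  1.773e+00] F [-0.5 -0.5 -0.4] w 0.0398
delta [0.0023 0.002  0.0001] [-0.0015 -0.0005  0.0001]
```

View pics/c3.png

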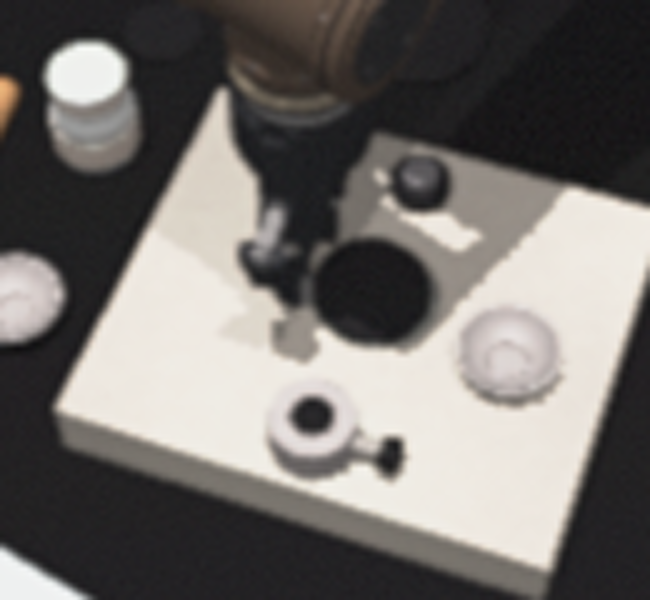

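```bash
cat >> h.py <<'E'
def plate(im,z):
    _,m=deck("scene",cv2.imread("pics/scene0.png"),(225,235))
    k=((im.max(2)<60)).astype(np.uint8)
    k=cv2.morphologyEx(k,cv2.MORPH_OPEN,cv2.getStructuringElement(cv2.MORPH_ELLIPSE,(15,13)))
    k[:185]=0;k[:,:245]=0;k[225:]=0;k[:,290:]=0
    c=max(cv2.findContours(k,0,1)[0],key=cv2.contourArea)
    (e,ax,a)=cv2.fitEllipse(c);print(np.round(e,1),np.round(ax,1),round(a))
    for h in z:print("z",h,(B.T@(ray("scene",[e],h)[0,:2]-O)).round(4))
E
python3 - <<'E'
from h import *
plate(cv2.imread("pics/scene3.png"),(.046,.04))
E
```

```text
[263.9 207.8] [18.6 22.7] 99
z 0.046 [ 0.0019 -0.0013]
z 0.04 [-0.0018 -0.0026]
```

Call:
move_arm(
  deltas="0.001 0 0 0 0 0; 0.002 0 0 0 0 0; 0.003 0 0 0 0 0; 0.003 0 0 0 0 0; 0.003 0 0 0 0 0",
)

```text
t: 7.43
position: [0.6251, 0.0305, 0.0413]
tcp_rot: [-3.141, -0.0, 1.773]
wrist_force: [0.3, 0.2, -0.1]
width: 0.0402
```

```bash
python3 - <<'E'
from h import *
rel(0,-.0397,.041)
im=manip.capture("scene")[:,:,::-1];cv2.imwrite("pics/scene4.png",im);plate(im,(.046,.04))
E
```

```text
t 7.4333 base xy [-0.0018 -0.0394] z 0.0413 rot [-3.141 -0.     1.773] F [ 0.3  0.2 -0.1] w 0.0402
delta [-0.0003  0.0018  0.0003] [-0.001  -0.0001  0.0001]
[264.3 208.4] [18.2 22.7] 97
z 0.046 [0.0038 0.0004]
z 0.04 [ 0.0001 -0.0009]
```

Call:
move_arm(
  deltas="0.001 0 0 0 0 0; 0.002 0 0 0 0 0; 0.003 0 0 0 0 0; 0.004 0 0 0 0 0; 0.004 0 0 0 0 0",
)

```text
t: 7.9
position: [0.6243, 0.0345, 0.0413]
tcp_rot: [-3.141, -0.0, 1.773]
wrist_force: [0.4, -0.3, -0.2]
width: 0.0403
```

```bash
python3 - <<'E'
from h import *
rel(0,-.0397,.041)
im=manip.capture("scene")[:,:,::-1];cv2.imwrite("pics/scene5.png",im);plate(im,(.046,.04))
cv2.imwrite("pics/c5.png",cv2.resize(im[175:245,220:310],None,fx=8,fy=8,interpolation=cv2.INTER_CUBIC))
E
```

```text
t 7.9 base xy [-0.0019 -0.0353] z 0.0413 rot [-3.141 -0.     1.773] F [ 0.4 -0.3 -0.2] w 0.0403
delta [-0.0044  0.0019  0.0003] [-0.0011 -0.0001  0.0002]
[264.8 208.5] [18.6 21.4] 103
z 0.046 [0.0034 0.0017]
z 0.04 [-0.0003  0.0004]
```

View pics/c5.png

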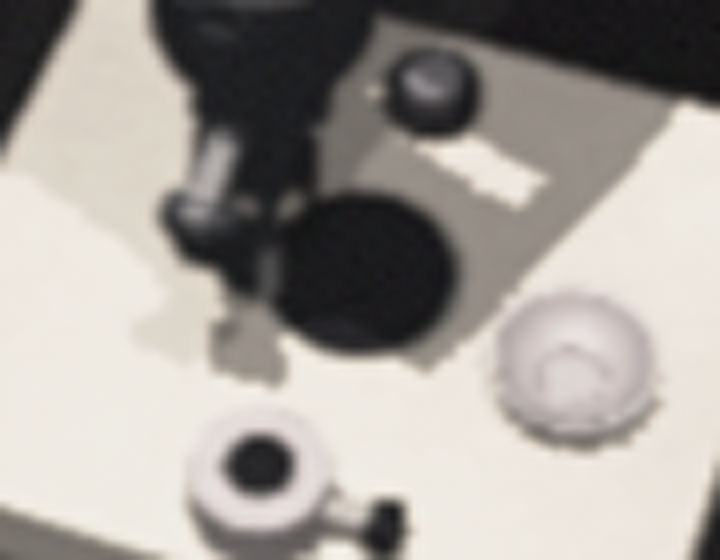

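The plate stopped moving over the last 4 mm of finger travel, which suggests it's seated. I'll lift away and look.

Call:
move_arm(
  deltas="-0.004 0 -0.005 0 0 0; -0.02 0 -0.03 0 0 0; -0.06 0 -0.06 0 0 0; -0.1 0 -0.08 0 0 0; -0.13 0 -0.08 0 0 0; -0.16 0 -0.08 0 0 0; -0.2 0 -0.08 0 0 0; -0.2 0 -0.08 0 0 0; -0.2 0 -0.08 0 0 0",
  claw=0,
)

```text
t: 8.7
position: [0.6647, -0.1642, 0.1218]
tcp_rot: [-3.141, 0.0, 1.769]
wrist_force: [-0.2, 0.8, 0.3]
width: -0.0
```

```bash
python3 - <<'E'
from h import *
rel(-.078,0,.1)
s=manip.capture("scene")[:,:,::-1];cv2.imwrite("pics/scene6.png",s);plate(s,(.046,.04))
t=manip.capture("top")[:,:,::-1];cv2.imwrite("pics/top6.png",t)
_,m=deck("top",cv2.imread("pics/top0.png"),(230,205))
for z in(.046,.04):
  for d in dark("top",t,m,z,300):print(d[:2],z,(B.T@(d[2][:2]-O)).round(4))
f=lambda a:cv2.resize(a,(400,360),interpolation=cv2.INTER_CUBIC)
cv2.imwrite("pics/c6.png",np.hstack([f(s[175:247,225:305]),f(t[130:220,200:300])]))
E
```

```text
t 8.7 base xy [-0.0021 -0.2382] z 0.1218 rot [-3.141  0.     1.769] F [-0.2  0.8  0.3] w -0.0
delta [ 0.2379 -0.0767  0.0217] [-0.0003  0.0003 -0.0037]
[264.5 208.9] [17.4 21.2] 89
z 0.046 [0.0049 0.0016]
z 0.04 [0.0012 0.0003]
(486.0, array([249.4, 176.5])) 0.046 [-0.0027 -0.0026]
(486.0, array([249.4, 176.5])) 0.04 [-0.0018 -0.0025]
```

View pics/c6.png

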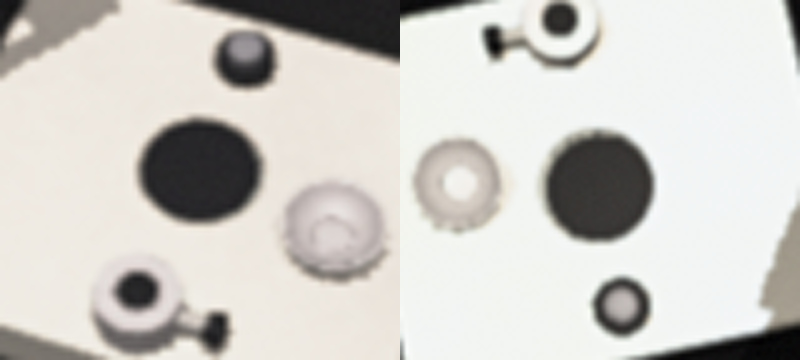

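Both views show the plate in the recess with an even outline. To confirm it's flush, I'll touch its centre lightly with closed fingertips: contact should come at about z 0.040 if seated, or 0.046 if not.

Call:
move_arm(
  deltas="0.08 0.002 0.02 0 0 -0.003; 0.16 0.002 0.04 0 0 -0.003; 0.2 0.002 0.05 0 0 -0.003; 0.237 0.002 0.06 0 0 -0.003; 0.237 0.002 0.07 0 0 -0.003; 0.237 0.002 0.07 0 0 -0.003; 0.237 0.002 0.07 0 0 -0.003; 0.237 0.002 0.07 0 0 -0.003",
)

```text
t: 9.47
position: [0.6165, 0.0746, 0.0499]
tcp_rot: [-3.137, -0.001, 1.782]
wrist_force: [-0.6, -0.2, 0.9]
width: -0.0001
```

Call:
move_arm(
  deltas="0 0 0.001 0 0 0; 0 0 0.002 0 0 0; 0 0 0.003 0 0 0; 0 0 0.004 0 0 0; 0 0 0.005 0 0 0; 0 0 0.005 0 0 0; 0 0 0.005 0 0 0",
)

```text
t: 10.05
position: [0.6189, 0.0704, 0.0463]
tcp_rot: [-3.14, -0.0, 1.775]
wrist_force: [0.4, 0.2, 0.3]
width: -0.0002
```

Call:
move_arm(
  deltas="0 0 0.001 0 0 0; 0 0 0.002 0 0 0; 0 0 0.003 0 0 0; 0 0 0.004 0 0 0; 0 0 0.004 0 0 0; 0 0 0.004 0 0 0",
)

```text
t: 10.55
position: [0.6188, 0.071, 0.0422]
tcp_rot: [-3.14, -0.0, 1.776]
wrist_force: [-0.0, -0.0, -0.9]
width: -0.0002
```

Call:
move_arm(
  deltas="0 0 0.001 0 0 0; 0 0 0.002 0 0 0; 0 0 0.003 0 0 0; 0 0 0.004 0 0 0; 0 0 0.004 0 0 0; 0 0 0.004 0 0 0",
)

```text
t: 11.05
position: [0.6191, 0.071, 0.0401]
tcp_rot: [-3.14, -0.0, 1.776]
wrist_force: [-4.7, -0.7, 7.5]
width: 0.0002
```

The plate is flush, with contact at 0.0401 (about 7 N). Now I'll go to the switch.

Call:
move_arm(
  deltas="0 0 -0.01 0 0 0; 0 0 -0.04 0 0 0; 0 0 -0.05 0 0 0; -0.001 -0.03 -0.05 0 0 0; -0.001 -0.06 -0.05 0 0 0; -0.001 -0.0785 -0.05 0 0 0; -0.001 -0.0785 -0.05 0 0 0; -0.001 -0.0785 -0.05 0 0 0; -0.001 -0.0785 -0.05 0 0 0",
)

```text
t: 11.8
position: [0.5437, 0.0539, 0.0892]
tcp_rot: [3.14, 0.001, 1.776]
wrist_force: [-0.4, 0.2, -0.5]
width: 0.0001
```

```bash
python3 - <<'E'
from h import *
rel(-.078,0,.065)
E
```

```text
t 11.8 base xy [-0.0769 -0.0001] z 0.0892 rot [3.140e+00 1.000e-03 1.776e+00] F [-0.4  0.2 -0.5] w 0.0001
delta [ 0.0002 -0.0011  0.0242] [0.0015 0.0006 0.0028]
```

Call:
move_arm(
  deltas="0 -0.001 0.008 0 0 0; 0 -0.001 0.016 0 0 0; 0 -0.001 0.02 0 0 0; 0 -0.001 0.024 0 0 0; 0 -0.001 0.024 0 0 0; 0 -0.001 0.024 0 0 0",
)

```text
t: 12.3
position: [0.5411, 0.0539, 0.0637]
tcp_rot: [-3.139, -0.0, 1.776]
wrist_force: [-0.1, 1.1, 0.0]
width: 0.0001
```

Call:
move_arm(
  deltas="0 0 0.001 0 0 0; 0 0 0.002 0 0 0; 0 0 0.003 0 0 0; 0 0 0.004 0 0 0; 0 0 0.004 0 0 0",
)

```text
t: 12.72
position: [0.5415, 0.0538, 0.0606]
tcp_rot: [-3.141, 0.0, 1.776]
wrist_force: [-1.2, -0.4, 1.3]
width: 0.0002
```

Call:
move_arm(
  deltas="0 0 0.001 0 0 0; 0 0 0.002 0 0 0; 0 0 0.003 0 0 0; 0 0 0.004 0 0 0; 0 0 0.004 0 0 0",
)

```text
t: 13.13
position: [0.5415, 0.0538, 0.0566]
tcp_rot: [-3.141, 0.0, 1.776]
wrist_force: [-1.2, -0.5, 3.1]
width: -0.0
```

Call:
move_arm(
  deltas="0 0 0.001 0 0 0; 0 0 0.002 0 0 0; 0 0 0.003 0 0 0; 0 0 0.004 0 0 0; 0 0 0.005 0 0 0; 0 0 0.005 0 0 0; 0 0 0.005 0 0 0; 0 0 0.005 0 0 0",
)

```text
t: 13.8
position: [0.5418, 0.0538, 0.0556]
tcp_rot: [-3.139, -0.0, 1.777]
wrist_force: [-10.1, -0.7, 24.3]
width: -0.0002
```

The switch reached its hard stop: about 5 mm of travel, with force rising from about 3 N to 24 N. Next I'll release it and retreat.

Call:
move_arm(
  deltas="0 0 -0.01 0 0 0; 0 0 -0.04 0 0 0; 0 0 -0.08 0 0 0; -0.04 0 -0.11 0 0 0; -0.08 0 -0.12 0 0 0; -0.12 0 -0.12 0 0 0; -0.16 0 -0.12 0 0 0; -0.2 0 -0.12 0 0 0; -0.2 0 -0.12 0 0 0; -0.2 0 -0.12 0 0 0",
)

```text
t: 14.63
position: [0.5819, -0.1442, 0.1705]
tcp_rot: [-3.14, -0.001, 1.772]
wrist_force: [0.7, 0.1, -0.1]
width: -0.0
```

```bash
python3 - <<'E'
from h import *
rel(-.078,-.2,.1)
s=manip.capture("scene")[:,:,::-1];cv2.imwrite("pics/scene7.png",s);plate(s,(.046,.04))
t=manip.capture("top")[:,:,::-1]
f=lambda a:cv2.resize(a,(400,360),interpolation=cv2.INTER_CUBIC)
cv2.imwrite("pics/c7.png",np.hstack([f(s[160:260,180:300]),f(t[110:230,160:320])]))
E
```

```text
t 14.6333 base xy [-0.0792 -0.2019] z 0.1705 rot [-3.140e+00 -1.000e-03  1.772e+00] F [ 0.7  0.1 -0.1] w -0.0
delta [0.0019 0.0013 0.0705] [-0.0018 -0.0006 -0.0009]
[264.5 208.9] [17.4 21.2] 89
z 0.046 [0.0049 0.0016]
z 0.04 [0.0012 0.0003]
```

View pics/c7.png

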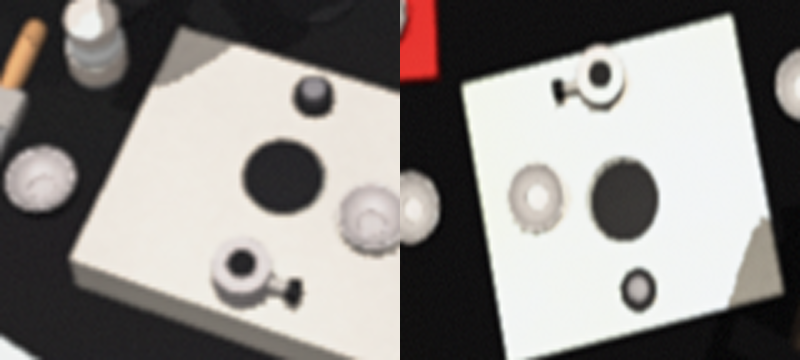

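The plate is in the recess, the switch is up, the dishes and jar look unmoved, and the arm is clear of everything. Handing in.

```bash
python3 -c "
from rig import manip
print(manip.job_done())"
```

```text
the job is handed in; nothing more can be done
None
```

I pushed the stage plate across the deck with both fingertips until it dropped into the recess. I then pressed the lamp switch to its stop, released it, backed the arm clear and handed the job in at about 15 s on the robot's clock.

- **Plate:** a light touch on its centre met it at z = 0.0401 m, which is deck level, so it is flush. Its centre measured about 1 mm from the recess centre in the scene view. The top view, taken before that touch, gave about 3 mm. That is close to the 4 mm limit, but the two views also differed by about 3 mm on the recess itself.
- **Switch:** it moved about 5 mm and the force rose to 24 N at the stop. I judged that it came back up only from the last picture.
- **Bystanders:** the deck dish, the bench dishes and the jar look unmoved in the last pictures. I did not measure any of them. The bottle and most of the brush were outside the last crops, but the arm went nowhere near them.

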